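Roll the coffee canister onto its cork strip

ROBOT

A 7-joint arm with a two-finger parallel gripper is mounted at the origin on the work surface. World frame = base frame: x ahead of the robot, y to its left, z up, the work surface at z = 0. Lengths are in mm, angles in rad, forces in N, time in s.
With the tool pointing down it reaches from about 400 to 925 mm from the base axis. Payload 5.6 kg.
Tool frame: the origin (TCP) lies at the very end of the fingers, on their centre line; the grasp point (between the pads) lies 19 mm behind it; z points along the fingers, y is the line along which they close (so a half turn about z gives the same grasp; the last joint's range is limited). The gripper opens to 85 mm and grips with 20 to 120 N. Pads are 22 mm wide; open, the fingers measure 114 mm over their backs; the gripper's body (76 mm by 85 mm) begins 54 mm behind the grasp point. The pads swing forward as they close: fully open they stand 13 mm farther back than shut.
Start: joints at [-1.241, 0.468, -0.012, 1.603, 0.006, 1.071, -0.056], TCP at [236.787, 605.344, 203.79] pointing down, gripper open.
Joint ranges: [-2.53, 2.53], [-0.31, 2.02], [-1.57, 1.55], [0.28, 2.44], [-1.29, 4.43], [0.15, 1.84], [-2.92, 2.92]. Speed limits (rad/s): [2.57, 2.57, 3.14, 3.14, 3.14, 3.14, 3.14].

INTERFACE

Orientations are given as a unit quaternion [w, x, y, z].
In Python, from cell import state, camera, finish_job gives the robot as it stands. The module is installed in compiled form; this text tells all that it offers.
- The arm moves only by the tool apply_moves, never from a script. Its argument "steps" is a list of rows, each an object with "twist": the turn, a rotation vector about the world's x, y, z in units of 8 degrees (1.0 is 8 degrees), a list of three; "translation": the shift along the world's x, y, z in units of 25 mm (1.0 is 25 mm), a list of three; "fingers": the closure, from -1 (fully open) to 1 (shut). A call has 1 to 5 rows; each row shifts and turns the commanded pose from where the row before left it; what a row does not reach is not made up. A row lasts 1/10 s, in which the tool goes at most 50 mm and 8.59 degrees, less where a joint would pass 70% of its speed; a pose out of reach is approached as far as the arm can. A call is refused whole if a number of a shift passes 1 or a number of a turn 1, either way. A call with a gripper value outside its range is refused whole. The fingers move at their own pace and stop on an object; "force" is the grip in N (left out, the last holds). Time passes only in rows, so rows that do not move let the fingers close. It gives the time, the measured TCP pose, the force, the opening and the grip force at its end, in the units of the state.
- state(): the state, without advancing time (a new reading comes with each control period).
- camera(name): name is "scene" or "top" or "wrist"; returns a dict with "frame" (420x560x3 uint8, red, green, blue), "K" (3x3 intrinsics, pixels), "view" (4x4, takes a point from world to camera coordinates); the wrist camera has in their place "tool_from_camera" (4x4, takes a point from camera to tool coordinates, whose origin is the TCP and whose axes are the flange's). Camera axes: x right, y down, z forward; pixel columns grow to the right and rows downward; lengths in mm; the calibration is good to about 2 mm. A picture is of the moment at which its call begins: read the wrist's pose just before it. There is no depth.
- finish_job(): hands the job in; it is judged then, once.
The state is a dict: "t": time; "joint_positions": joint angles; "qd": joint speeds; "effort": joint torques, N m; "tcp_pos": TCP position; "orientation": TCP orientation; "wrist_force": force on the tool from outside, world axes, zero at the start; "torque": the same for the moment, N m; "gripper_width": finger opening in mm; "grip_force": force on a finger pad.
Only numpy, scipy, OpenCV 4.12 (cv2) and the standard library are available. Lean on these libraries where they do the work, as an engineer would, in place of code of your own. Each camera call takes 0.05 s, during which the arm holds its last target. There are 200 camera calls.

TASK

The round steel coffee canister lies on its side on the teak shelf. Without gripping or lifting it, roll it along the shelf by pushing on its top with the fingertips, in as many pushes as you like, until it has stopped centred on the cork strip and lying along it. Leave the carafe, funnel, scoop and the tray of cups undisturbed, and finish clear of everything.

Things in the scene. Friction and masses are not known exactly. Their poses are not given: they have to be found in the camera images.
- tin: steel canister on its side: cylinder 90 mm across, 130 mm long (plus a 10 mm wooden lid on the end away from the robot), 0.3 to 0.6 kg. Origin mid-length on its axis, 45 mm above the shelf top. x: its axis, level, away from the robot; y and z turn as it rolls, z up at the start. Rolls left or right without slipping on the shelf; slight rolling resistance; fingertips drag it by friction
- strip: cork strip flush with the shelf top (no step): 160 mm long, 30 mm wide. Origin at its centre, on the shelf top. x: along its length, across the shelf, away from the robot; y: along the shelf's long side, the way the canister rolls. It lies 80 to 160 mm to the left or right of the canister at the start, nothing in between
- shelf: the teak shelf: a level board 300 mm deep (its x) by 860 mm long (its y) and 22 mm thick, fixed on two black steel pegs. Origin on the counter under its centre; its top lies 70 mm above the origin.
- carafe: the glass carafe with a steel lid, 110 mm in diameter, 176 mm high, standing at the right-hand end of the shelf as the robot sees it. Origin at the centre of its underside.
- funnel: the white plastic funnel standing wide mouth down, 94 mm in diameter, 80 mm high, near the carafe. Origin at the centre of its underside.
- tray (a joint): the rotating plastic tray with the three cups, 190 mm in diameter, its top 14 mm above the shelf, at the left-hand end of the shelf as the robot sees it; joint value is its turn in rad, 0 at the start
- tray_base: foot of the rotating tray, 100 mm in diameter; origin at its underside, on the tray's axis of rotation
- cup_tall: the tall narrow cup on the tray, 60 mm in diameter, 85 mm high. Origin at the centre of its underside.
- cup_low: the low wide cup on the tray, 72 mm in diameter, 55 mm high. Origin at the centre of its underside.
- cup_mid: the middle-sized cup on the tray, 66 mm in diameter, 68 mm high. Origin at the centre of its underside.
- scoop: the wooden scoop lying behind the canister, its handle along its y axis: 140 mm long, 44 mm wide at the bowl (the +y end), 22 mm high. Origin on its underside, 13 mm from the bowl's centre towards the handle.
There are look-alikes about, which are no part of the job. Leave any purple or turquoise look-alike of the tin alone.

How it is judged:
By the outcome, as a careful person would: the job done as asked, in the order asked, and still so for the second after the job is handed in, with the robot touching nothing.
It also fails if it takes over 54 s, if anything falls off the work surface, if the arm or the gripper's body presses on something with over 40 N, if the wrist force passes 120 N, or if a joint passes its speed limit or range.

## Working session

There is one attempt and no reset: what is moved stays moved. The work goes in short steps, Python scripts to look and compute and a tool call to move; the robot and the scene stay as the last step left them, time stands still between calls to the robot, and variables do not carry over. Pictures are saved under pics/ and viewed, at most 10 in all, crops included, and the job is handed in when it is done.

Besides the shell and the picture viewer there is one more tool, called after ">>>" in YAML: its name, and indented under it one key for each argument. apply_moves: Moves the arm, as the interface text tells. Its arguments: {"type":"object","properties":{"steps":{"type":"array"},"force":{"type":"number"}},"required":["steps"]}

```bash
mkdir -p pics
cat > h.py <<'E'
import numpy as np, cv2
from cell import state, camera, finish_job
def ray(c,px,z):
    V=np.array(c['view']);R,t=V[:3,:3],V[:3,3];o=-R.T@t
    d=R.T@np.linalg.inv(np.array(c['K']))@np.array([px[0],px[1],1.]);return o+d*(z-o[2])/d[2]
def proj(c,p):
    V=np.array(c['view']);q=np.array(c['K'])@(V[:3,:3]@np.array(p)+V[:3,3]);return q[:2]/q[2]
E
python3 - <<'E'
from h import *
for n in('scene','top'):
    c=camera(n);cv2.imwrite(f'pics/{n}0.png',c['frame'][:,:,::-1]);np.savez(f'{n}0.npz',**{k:np.array(c[k]) for k in('frame','K','view')})
    V=np.array(c['view']);print(n,-V[:3,:3].T@V[:3,3],V[:3,:3].round(2).tolist())
print(state())
E
```

```text
scene [1210.43855719  234.73399751  637.78657904] [[-0.25, 0.97, -0.01], [0.56, 0.14, -0.81], [-0.79, -0.21, -0.58]]
top [ 242.77957518   24.17165906 1318.213329  ] [[0.01, -1.0, -0.0], [-0.98, -0.0, -0.21], [0.21, 0.0, -0.98]]
{'t': 0.1, 'joint_positions': array([-1.24100798,  0.46834426, -0.01156662,  1.60354362,  0.00601891,
        1.07141009, -0.05631314]), 'qd': array([ 0.00101053, -0.00136541,  0.00108699, -0.00018476, -0.00023489,
        0.00029223, -0.00184224]), 'effort': array([ 1.44228368e-03, -5.33519375e+01,  2.16028222e-02, -2.51968324e+01,
        1.14661938e-02,  4.25073769e-03,  1.44497108e-05]), 'tcp_pos': array([236.62642252, 604.79820627, 202.89282857]), 'orientation': array([-7.97359771e-05,  1.85366188e-01,  9.82669160e-01, -8.32144228e-04]), 'wrist_force': array([ 0.20622449,  0.32478271, -0.42823221]), 'torque': array([0.01142036, 0.01368626, 0.01135821]), 'grip_force': 0.0, 'gripper_width': 85.42984141472628}
```

View pics/scene0.png

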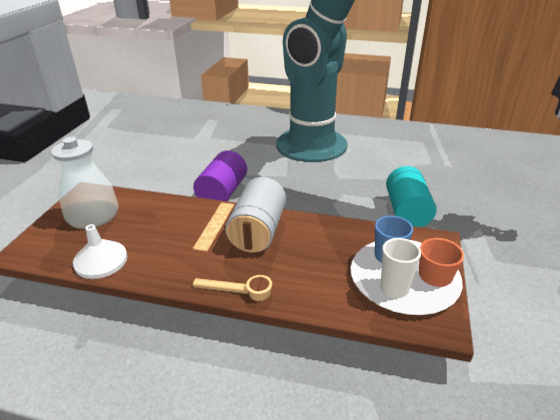

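View pics/top0.png

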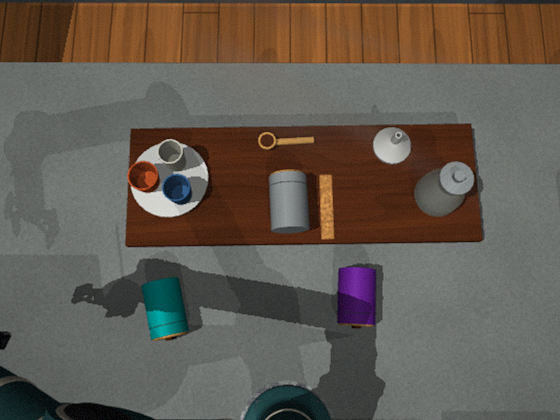

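The steel tin is at about (289,201) in the top view and (257,213) in the scene view. It could be confused with the purple one at (357,296) and the turquoise one at (166,308), both of which are off the shelf. I choose the grey one on the shelf. The cork strip is at (326,207), to its right as the robot sees it.

```bash
cat >> h.py <<'E'
def strip(c):
    hsv=cv2.cvtColor(c['frame'],cv2.COLOR_RGB2HSV)
    m=cv2.inRange(hsv,(8,90,130),(25,255,255));m[:170]=0;m[245:]=0;m[:,:240]=0;m[:,400:]=0
    k=max(cv2.findContours(m,0,1)[0],key=cv2.contourArea);b=cv2.boxPoints(cv2.minAreaRect(k))
    return np.array([ray(c,p,70)[:2] for p in b]),b
def tin(c,rows=(190,225)):
    hsv=cv2.cvtColor(c['frame'],cv2.COLOR_RGB2HSV)
    m=cv2.inRange(hsv,(0,0,70),(179,70,255));m[:165]=0;m[236:]=0;m[:,:220]=0;m[:,400:]=0
    m=cv2.morphologyEx(m,cv2.MORPH_OPEN,np.ones((5,5)))
    k=max(cv2.findContours(m,0,1)[0],key=cv2.contourArea);M=np.zeros_like(m);cv2.drawContours(M,[k],-1,255,-1)
    out=[]
    V=c['view'];cy=(-V[:3,:3].T@V[:3,3])[1];H=(-V[:3,:3].T@V[:3,3])[2]-115
    for r in range(*rows):
        x=np.where(M[r])[0];a=ray(c,(x[0]-.5,r),115);b=ray(c,(x[-1]+.5,r),115)
        # bisector of tangent rays, in the y-z plane
        an=[np.arctan((p[1]-cy)/H) for p in(a,b)];out.append((a[0],cy+H*np.tan(sum(an)/2),a[1]-b[1]))
    o=np.array(out);f=np.polyfit(o[:,0],o[:,1],1);return f,o,cv2.boundingRect(k)
E
python3 - <<'E'
from h import *
c=np.load('top0.npz');c={k:c[k] for k in c}
s,b=strip(c);print(s.round(1),s.mean(0),b)
f,o,k=tin(c);print(f,o[::8].round(1),k, ray(c,(289,k[1]),115),ray(c,(289,k[1]+k[3]),115))
cv2.imwrite('pics/crop.png',cv2.resize(c['frame'][120:260,230:370,::-1],None,fx=4,fy=4,interpolation=2))
E
```

```text
[[ 607.2  -75.7]
 [ 608.9 -107.7]
 [ 449.3 -111.9]
 [ 447.7  -80.8]] [528.28693678 -94.03091507] [[318.09485 175.0866 ]
 [331.06805 174.4969 ]
 [333.97528 238.45567]
 [321.00208 239.04536]]
[  0.04436866 -22.10876681] [[557.    2.9  85. ]
 [537.6   0.6  84.7]
 [518.2   0.6  84.4]
 [499.1   0.6  84.2]
 [480.   -0.6  81.6]] (269, 171, 37, 58) [603.91771431  -3.01261744 115.        ] [463.62087027  -2.94933695 115.        ]
```

View pics/crop.png

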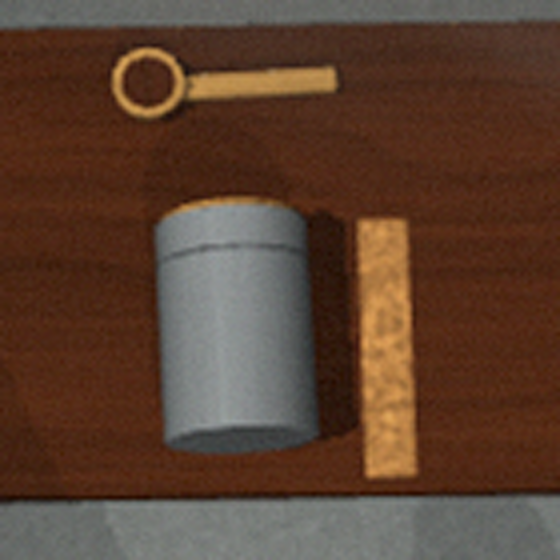

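The crop shows the steel canister with its wooden lid at the far end. The strip is on its right (crop x 388) and runs nearly parallel to it. I'll refine the tin mask a little and get its mid-length.

```bash
sed -i 's/(0,0,70),(179,70,255)/(0,0,45),(179,110,255)/' h.py
python3 - <<'E'
from h import *
c=np.load('top0.npz');c={k:c[k] for k in c}
f,o,k=tin(c);print(f,np.polyval(f,528),o[::8].round(1),k)
print('near top end',ray(c,(289,227),160),'lid seam',ray(c,(288,181),160))
print('shelf corners', [ray(c,p,70)[:2].round() for p in((131,128),(472,124),(482,241),(126,245))])
print('z check strip len',np.linalg.norm(strip(c)[0][1]-strip(c)[0][2]))
E
```

```text
[  0.05431047 -30.27523867] -1.5993130754110183 [[557.    0.6  89.7]
 [537.6  -1.8  89.4]
 [518.2  -1.8  89.1]
 [499.1  -2.9  91.2]
 [480.   -5.2  90.9]] (269, 171, 41, 63)
near top end [459.91133162  -1.93706794 160.        ] lid seam [5.66649783e+02 2.96401989e-01 1.60000000e+02]
shelf corners [array([728., 394.]), array([ 742., -464.]), array([ 445., -466.]), array([431., 387.])]
z check strip len 159.63180070420663
```

>>> apply_moves:
  steps:
    - {"twist": [0, 0, 0.6], "translation": [0.4, -1, 0], "fingers": 1}
    - {"twist": [0, 0, 0.6], "translation": [0.4, -1, 0], "fingers": 1}
    - {"twist": [0, 0, 0.6], "translation": [0.4, -1, 0.2], "fingers": 1}
    - {"twist": [0, 0, 0.6], "translation": [0.4, -1, 0.2], "fingers": 1}
    - {"twist": [0, 0, 0.3], "translation": [0.4, -1, 0], "fingers": 1}

```text
t: 0.6
tcp_pos: [287.2, 479.4, 214.0]
orientation: [0.0, -0.003, 1.0, 0.0]
wrist_force: [0.3, -0.2, 0.1]
gripper_width: 12.3
grip_force: 0.0
```

>>> apply_moves:
  steps:
    - {"twist": [0, 0, 0], "translation": [0.5, -1, 0], "fingers": 1}
    - {"twist": [0, 0, 0], "translation": [0.5, -1, 0], "fingers": 1}
    - {"twist": [0, 0, 0], "translation": [0.5, -1, 0], "fingers": 1}
    - {"twist": [0, 0, 0], "translation": [0.5, -1, 0], "fingers": 1}
    - {"twist": [0, 0, 0], "translation": [0.5, -1, 0], "fingers": 1}

```text
t: 1.1
tcp_pos: [349.5, 354.0, 213.5]
orientation: [-0.0, -0.002, 1.0, -0.0]
wrist_force: [-0.3, 0.7, 0.1]
gripper_width: 0.2
grip_force: 0.0
```

>>> apply_moves:
  steps:
    - {"twist": [0, 0, 0], "translation": [0.5, -1, 0], "fingers": 1}
    - {"twist": [0, 0, 0], "translation": [0.5, -1, 0], "fingers": 1}
    - {"twist": [0, 0, 0], "translation": [0.5, -1, 0], "fingers": 1}
    - {"twist": [0, 0, 0], "translation": [0.5, -1, 0], "fingers": 1}
    - {"twist": [0, 0, 0], "translation": [0.5, -1, 0], "fingers": 1}

```text
t: 1.6
tcp_pos: [411.9, 229.1, 213.6]
orientation: [-0.0, -0.002, 1.0, -0.0]
wrist_force: [0.0, -0.0, -0.2]
gripper_width: 0.0
grip_force: 0.0
```

>>> apply_moves:
  steps:
    - {"twist": [0, 0, 0], "translation": [0.5, -1, 0], "fingers": 1}
    - {"twist": [0, 0, 0], "translation": [0.5, -1, 0], "fingers": 1}
    - {"twist": [0, 0, 0], "translation": [0.5, -1, 0], "fingers": 1}
    - {"twist": [0, 0, 0], "translation": [0.5, -1, 0], "fingers": 1}
    - {"twist": [0, 0, 0], "translation": [0.5, -1, 0], "fingers": 1}

```text
t: 2.1
tcp_pos: [474.4, 104.2, 213.6]
orientation: [-0.0, -0.002, 1.0, -0.0]
wrist_force: [0.2, 0.2, -0.9]
gripper_width: 0.1
grip_force: 0.0
```

>>> apply_moves:
  steps:
    - {"twist": [0, 0, 0], "translation": [0.5, -1, 0], "fingers": 1}
    - {"twist": [0, 0, 0], "translation": [0.5, -1, 0], "fingers": 1}
    - {"twist": [0, 0, 0], "translation": [0.5, -1, -0.6], "fingers": 1}
    - {"twist": [0, 0, 0], "translation": [0.5, -0.7, -0.6], "fingers": 1}
    - {"twist": [0, 0, 0], "translation": [0, 0, -0.6], "fingers": 1}

```text
t: 2.6
tcp_pos: [525.5, 9.5, 168.2]
orientation: [0.0, 0.0, 1.0, -0.001]
wrist_force: [-0.4, 1.0, -1.2]
gripper_width: 0.2
grip_force: 0.0
```

>>> apply_moves:
  steps:
    - {"twist": [0, 0, 0], "translation": [0, 0, -0.1], "fingers": 1}
    - {"twist": [0, 0, 0], "translation": [0, 0, -0.1], "fingers": 1}
    - {"twist": [0, 0, 0], "translation": [0, 0, -0.06], "fingers": 1}
    - {"twist": [0, 0, 0], "translation": [0, 0, 0], "fingers": 1}

```text
t: 3.0
tcp_pos: [524.4, 13.4, 162.8]
orientation: [0.0, -0.003, 1.0, 0.0]
wrist_force: [-0.0, -0.5, -0.1]
gripper_width: -0.1
grip_force: 0.0
```

>>> apply_moves:
  steps:
    - {"twist": [0, 0, 0], "translation": [0, 0, -0.08], "fingers": 1}
    - {"twist": [0, 0, 0], "translation": [0, 0, -0.04], "fingers": 1}
    - {"twist": [0, 0, 0], "translation": [0, 0, 0], "fingers": 1}

```text
t: 3.3
tcp_pos: [524.2, 13.0, 159.3]
orientation: [0.0, -0.002, 1.0, 0.0]
wrist_force: [0.6, -0.1, -0.3]
gripper_width: -0.1
grip_force: 0.0
```

>>> apply_moves:
  steps:
    - {"twist": [0, 0, 0], "translation": [0, 0, -0.06], "fingers": 1}
    - {"twist": [0, 0, 0], "translation": [0, 0, 0], "fingers": 1}

```text
t: 3.5
tcp_pos: [524.2, 12.8, 157.7]
orientation: [-0.0, -0.002, 1.0, 0.0]
wrist_force: [0.4, -0.0, -1.0]
gripper_width: 0.1
grip_force: 0.0
```

>>> apply_moves:
  steps:
    - {"twist": [0, 0, 0], "translation": [0, 0, -0.06], "fingers": 1}
    - {"twist": [0, 0, 0], "translation": [0, 0, 0], "fingers": 1}

```text
t: 3.7
tcp_pos: [524.2, 12.8, 156.1]
orientation: [-0.0, -0.002, 1.0, -0.0]
wrist_force: [-0.4, 0.4, -0.4]
gripper_width: -0.1
grip_force: 0.0
```

>>> apply_moves:
  steps:
    - {"twist": [0, 0, 0], "translation": [0, 0, -0.06], "fingers": 1}
    - {"twist": [0, 0, 0], "translation": [0, 0, 0], "fingers": 1}

```text
t: 3.9
tcp_pos: [524.2, 12.8, 154.6]
orientation: [-0.0, -0.002, 1.0, -0.0]
wrist_force: [-0.1, -0.9, 0.4]
gripper_width: -0.1
grip_force: 0.0
```

Run:
```python
from h import *
c=camera('scene');cv2.imwrite('pics/s1.png',cv2.resize(c['frame'][90:300,150:430,::-1],None,fx=2.8,fy=2.8,interpolation=2))
print(state()['tcp_pos'])
```

```text
[524.20894403  12.83083351 154.66375699]
```

View pics/s1.png

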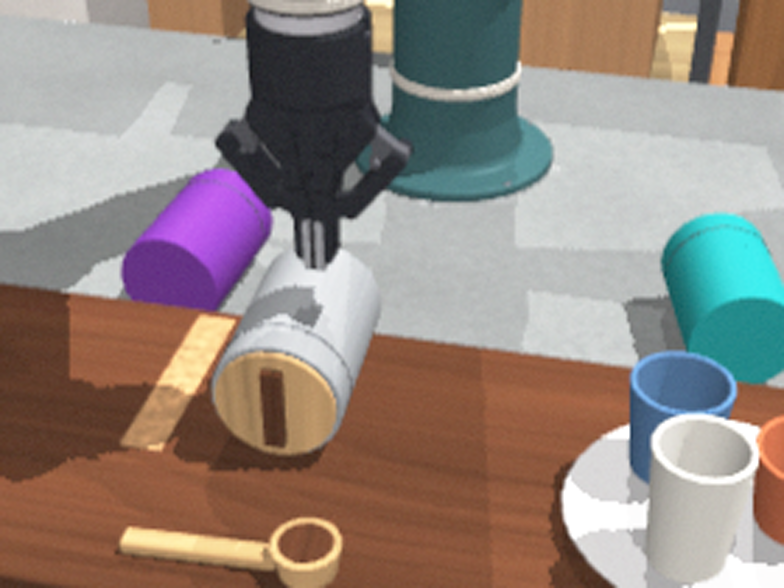

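Run:
```python
from h import *
c=camera('scene')
f=lambda p:((proj(c,p)-[150,90])*2.8).round()
for n,p in dict(tcp=(524.2,12.8,154.6),neartop=(460,-4,160),midtop=(525,-1.6,160),fartop=(590,1.5,160),lidc=(600,2,115),strip1=(607.2,-75.7,70),strip2=(449.3,-111.9,70)).items(): print(n,f(p))
```

```text
tcp [321. 297.]
neartop [324. 239.]
midtop [300. 288.]
fartop [274. 343.]
lidc [273. 407.]
strip1 [166. 448.]
strip2 [200. 313.]
```

Run:
```python
from h import *
c=camera('scene');w=camera('wrist')
a=cv2.resize(c['frame'][160:230,220:300,::-1],(400,350),interpolation=0)
b=cv2.resize(w['frame'][:,:,::-1],(400,300))
b=np.vstack([b,np.zeros((50,400,3),np.uint8)])
cv2.imwrite('pics/z2.png',np.hstack([a,b]));print(np.array(w['tool_from_camera']).round(2),w['K'])
T=np.linalg.inv(np.array(w['tool_from_camera']))
for p in((0,0,0),(0,14,0),(0,-14,0),(11,0,0),(-11,0,0)):
    q=np.array(w['K'])@(T@np.array([*p,1]))[:3];print(p,(q[:2]/q[2]).round())
```

```text
[[   0.     -0.96   -0.28   69.83]
 [   1.      0.     -0.      0.75]
 [   0.     -0.28    0.96 -169.85]
 [   0.      0.      0.      1.  ]] [[368.99720753   0.         277.58977376]
 [  0.         368.99720753 209.71592966]
 [  0.           0.           1.        ]]
(0, 0, 0) [276. 250.]
(0, 14, 0) [305. 250.]
(0, -14, 0) [248. 250.]
(11, 0, 0) [276. 229.]
(-11, 0, 0) [276. 270.]
```

View pics/z2.png

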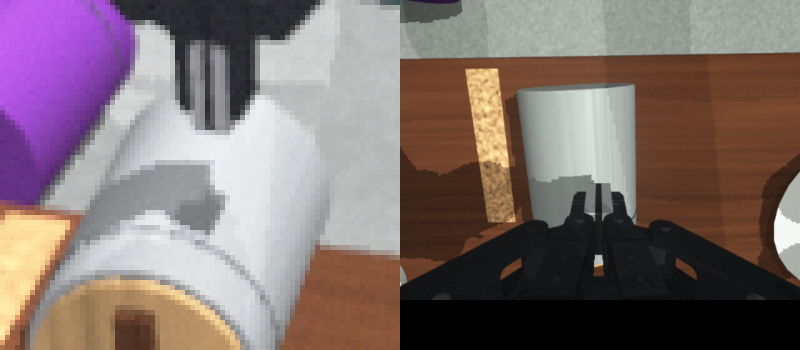

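Run:
```python
from h import *
c=camera('scene');w=camera('wrist')
for z in range(150,185,5): print(z,proj(c,(524.2,12.8,z)).round(1))
print('x var',[proj(c,(x,12.8,160)).round(1).tolist() for x in(500,510,524)])
T=np.linalg.inv(np.array(w['tool_from_camera']))
for z in(0,-5,-10,-15,-20):
    q=np.array(w['K'])@(T@np.array([0,0,z,1]))[:3];print(z,(q[:2]/q[2]).round(1))
g=w['frame'];print(g[235:290:3,270].mean(1).round().tolist(),g[235:290:3,284].mean(1).round().tolist())
```

```text
150 [264.6 198. ]
155 [264.5 195.9]
160 [264.4 193.7]
165 [264.3 191.5]
170 [264.2 189.3]
175 [264.1 187. ]
180 [264.1 184.8]
x var [[268.0, 187.0], [266.5, 189.7], [264.4, 193.6]]
0 [276.2 249.6]
-5 [276.2 253.6]
-10 [276.2 257.8]
-15 [276.1 262.2]
-20 [276.1 266.9]
[217.0, 217.0, 216.0, 217.0, 215.0, 214.0, 129.0, 111.0, 129.0, 126.0, 126.0, 125.0, 127.0, 125.0, 121.0, 122.0, 123.0, 120.0, 121.0] [200.0, 198.0, 200.0, 199.0, 201.0, 200.0, 200.0, 151.0, 124.0, 125.0, 124.0, 125.0, 124.0, 122.0, 126.0, 122.0, 121.0, 105.0, 102.0]
```

The wrist and scene views agree that the real fingertips are about 20 mm above the reported TCP, at roughly z 175. That is why there has been no contact, so I'll keep probing downward gently.

>>> apply_moves:
  steps:
    - {"twist": [0, 0, 0], "translation": [0, 0, -0.1], "fingers": 1}
    - {"twist": [0, 0, 0], "translation": [0, 0, -0.1], "fingers": 1}
    - {"twist": [0, 0, 0], "translation": [0, 0, -0.1], "fingers": 1}
    - {"twist": [0, 0, 0], "translation": [0, 0, -0.1], "fingers": 1}

```text
t: 4.6
tcp_pos: [524.2, 12.8, 144.4]
orientation: [-0.0, -0.002, 1.0, -0.0]
wrist_force: [-0.0, -0.6, 0.6]
gripper_width: -0.0
grip_force: 0.0
```

Run:
```python
from h import *
c=camera('scene');s=state();print(s['tcp_pos'],s['wrist_force'])
cv2.imwrite('pics/z3.png',cv2.resize(c['frame'][150:240,210:310,::-1],(600,540),interpolation=0))
```

```text
[523.8742165   12.79430116 144.06046476] [-0.43745164 -0.72096427  0.49104287]
```

View pics/z3.png

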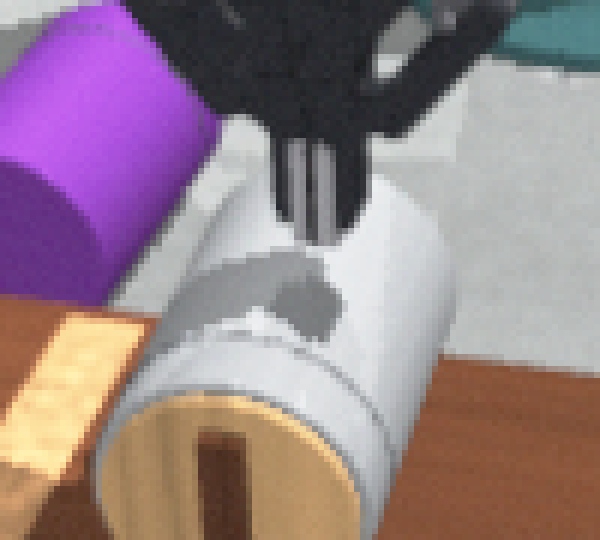

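The tip is now at (263,190) in the scene image, still a little above the tin. I'll go on in small steps.

>>> apply_moves:
  steps:
    - {"twist": [0, 0, 0], "translation": [0, 0, -0.08], "fingers": 1}
    - {"twist": [0, 0, 0], "translation": [0, 0, -0.08], "fingers": 1}
    - {"twist": [0, 0, 0], "translation": [0, 0, -0.04], "fingers": 1}

```text
t: 4.95
tcp_pos: [524.2, 12.8, 139.6]
orientation: [-0.0, -0.002, 1.0, -0.0]
wrist_force: [0.1, -1.0, -0.3]
gripper_width: -0.2
grip_force: 0.0
```

>>> apply_moves:
  steps:
    - {"twist": [0, 0, 0], "translation": [0, 0, -0.05], "fingers": 1}
    - {"twist": [0, 0, 0], "translation": [0, 0, 0], "fingers": 1}

```text
t: 5.15
tcp_pos: [524.2, 12.8, 138.4]
orientation: [-0.0, -0.002, 1.0, 0.0]
wrist_force: [0.8, -0.4, 0.2]
gripper_width: -0.0
grip_force: 0.0
```

>>> apply_moves:
  steps:
    - {"twist": [0, 0, 0], "translation": [0, 0, -0.05], "fingers": 1}
    - {"twist": [0, 0, 0], "translation": [0, 0, 0], "fingers": 1}

```text
t: 5.35
tcp_pos: [524.2, 12.8, 137.2]
orientation: [-0.0, -0.002, 1.0, 0.0]
wrist_force: [-0.2, 0.2, 0.2]
gripper_width: 0.2
grip_force: 0.0
```

>>> apply_moves:
  steps:
    - {"twist": [0, 0, 0], "translation": [0, 0, -0.05], "fingers": 1}
    - {"twist": [0, 0, 0], "translation": [0, 0, 0], "fingers": 1}

```text
t: 5.55
tcp_pos: [524.2, 12.9, 135.9]
orientation: [-0.0, -0.002, 1.0, 0.0]
wrist_force: [-0.2, -0.3, 0.1]
gripper_width: -0.3
grip_force: 0.0
```

>>> apply_moves:
  steps:
    - {"twist": [0, 0, 0], "translation": [0, 0, -0.05], "fingers": 1}
    - {"twist": [0, 0, 0], "translation": [0, 0, 0], "fingers": 1}

```text
t: 5.75
tcp_pos: [524.2, 12.8, 134.6]
orientation: [-0.0, -0.002, 1.0, 0.0]
wrist_force: [-0.1, -0.4, -0.0]
gripper_width: -0.0
grip_force: 0.0
```

>>> apply_moves:
  steps:
    - {"twist": [0, 0, 0], "translation": [0, 0, -0.05], "fingers": 1}
    - {"twist": [0, 0, 0], "translation": [0, 0, 0], "fingers": 1}

```text
t: 5.95
tcp_pos: [524.2, 12.8, 133.4]
orientation: [-0.0, -0.002, 1.0, -0.0]
wrist_force: [0.5, -0.5, 0.7]
gripper_width: 0.1
grip_force: 0.0
```

Run:
```python
from h import *
c=camera('scene');w=camera('wrist');s=state();print(s['tcp_pos'],s['wrist_force'])
f,o,k=tin(c:=camera('top')) if 0 else (0,0,0)
c=camera('scene')
a=cv2.resize(c['frame'][160:230,220:300,::-1],(400,350),interpolation=0)
b=cv2.resize(w['frame'][210:297,228:328,::-1],(400,350),interpolation=0)
cv2.imwrite('pics/z4.png',np.hstack([a,b]))
```

```text
[524.24728453  12.8601767  133.47763279] [-0.57966641 -0.42997218  0.71275518]
```

View pics/z4.png

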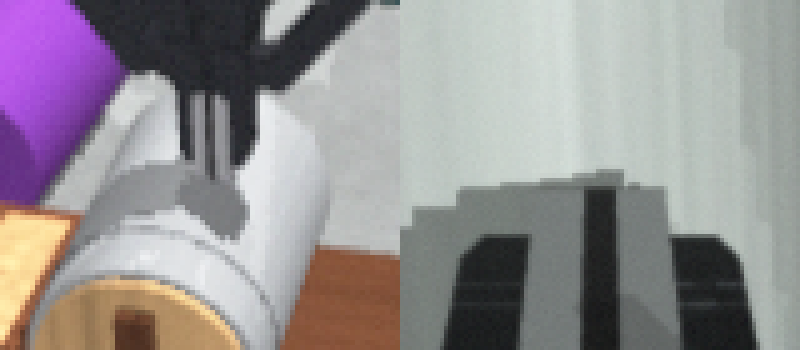

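>>> apply_moves:
  steps:
    - {"twist": [0, 0, 0], "translation": [0, 0, -0.05], "fingers": 1}
    - {"twist": [0, 0, 0], "translation": [0, 0, 0], "fingers": 1}

```text
t: 6.3
tcp_pos: [524.2, 12.8, 132.1]
orientation: [-0.0, -0.002, 1.0, 0.0]
wrist_force: [-0.1, 0.4, -0.5]
gripper_width: -0.2
grip_force: 0.0
```

>>> apply_moves:
  steps:
    - {"twist": [0, 0, 0], "translation": [0, 0, -0.05], "fingers": 1}
    - {"twist": [0, 0, 0], "translation": [0, 0, 0], "fingers": 1}

```text
t: 6.5
tcp_pos: [524.4, 13.1, 131.6]
orientation: [0.0, -0.002, 1.0, 0.0]
wrist_force: [-1.2, 0.7, 5.1]
gripper_width: -0.2
grip_force: 2.7
```

>>> apply_moves:
  steps:
    - {"twist": [0, 0, 0], "translation": [0, 0, -0.04], "fingers": 1}
    - {"twist": [0, 0, 0], "translation": [0, 0, 0], "fingers": 1}

```text
t: 6.7
tcp_pos: [524.5, 13.3, 131.4]
orientation: [0.0, -0.002, 1.0, 0.001]
wrist_force: [-4.0, 1.4, 11.6]
gripper_width: -0.1
grip_force: 5.8
```

Contact is at TCP z≈131.8, and 11.6 N is a good preload. First drag stroke now.

>>> apply_moves:
  steps:
    - {"twist": [0, 0, 0], "translation": [0, -0.1, 0], "fingers": 1}
    - {"twist": [0, 0, 0], "translation": [0, -0.2, 0], "fingers": 1}
    - {"twist": [0, 0, 0], "translation": [0, -0.2, 0], "fingers": 1}
    - {"twist": [0, 0, 0], "translation": [0, -0.2, 0], "fingers": 1}
    - {"twist": [0, 0, 0], "translation": [0, -0.2, 0], "fingers": 1}

```text
t: 7.2
tcp_pos: [525.6, -9.8, 132.4]
orientation: [0.002, -0.002, 1.0, 0.0]
wrist_force: [-3.1, -0.3, 16.2]
gripper_width: 0.0
grip_force: 7.9
```

>>> apply_moves:
  steps:
    - {"twist": [0, 0, 0], "translation": [0, -0.25, 0], "fingers": 1}
    - {"twist": [0, 0, 0], "translation": [0, -0.25, 0], "fingers": 1}
    - {"twist": [0, 0, 0], "translation": [0, -0.25, 0], "fingers": 1}
    - {"twist": [0, 0, 0], "translation": [0, -0.25, 0], "fingers": 1}
    - {"twist": [0, 0, 0], "translation": [0, -0.2, 0], "fingers": 1}

```text
t: 7.7
tcp_pos: [527.2, -40.2, 132.0]
orientation: [0.003, -0.002, 1.0, -0.0]
wrist_force: [3.3, 0.3, 5.4]
gripper_width: -0.1
grip_force: 2.8
```

Run:
```python
from h import *
c=camera('top');f,o,k=tin(c,(195,228));print(f,o[::4].round(1),k)
```

```text
Traceback (most recent call last):
  File "h.py", line 21, in tin
    x=np.where(M[r])[0];a=ray(c,(x[0]-.5,r),115);b=ray(c,(x[-1]+.5,r),115)
                                 ~^^^
IndexError: index 0 is out of bounds for axis 0 with size 0
```

>>> apply_moves:
  steps:
    - {"twist": [0, 0, 0], "translation": [0, 0, 0], "fingers": 1}
    - {"twist": [0, 0, 0], "translation": [0, 0, 0.2], "fingers": 1}
    - {"twist": [0, 0, 0], "translation": [0, 0, 0.4], "fingers": 1}
    - {"twist": [0, 0, 0], "translation": [-0.1, 0.5, 0], "fingers": 1}
    - {"twist": [0, 0, 0], "translation": [0, 0.6, 0], "fingers": 1}

```text
t: 8.25
tcp_pos: [521.3, -11.6, 145.3]
orientation: [-0.0, -0.001, 1.0, 0.0]
wrist_force: [-0.4, 0.0, -0.4]
gripper_width: 0.1
grip_force: 0.0
```

Run:
```python
from h import *
s=state();w=camera('wrist');c=camera('top');print(s['tcp_pos'])
a=cv2.resize(c['frame'][120:260,230:370,::-1],(400,400),interpolation=2);b=cv2.resize(w['frame'][:,:,::-1],(400,300));b=np.vstack([b,np.zeros((100,400,3),np.uint8)])
cv2.imwrite('pics/z5.png',np.hstack([a,b]))
```

```text
[521.29309819 -11.57255744 145.27100891]
```

View pics/z5.png

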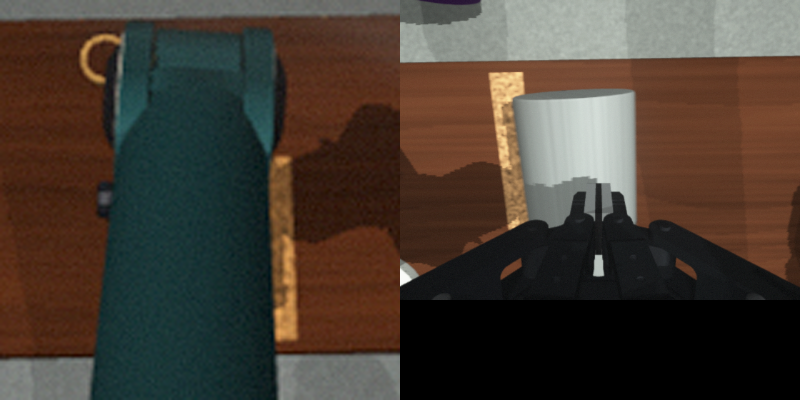

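The wrist view shows the tin still rolling toward the strip without much skew. From here I'll measure the tin in the wrist images, using the tangent planes of its two silhouette edges.

```bash
cat >> h.py <<'E'
from scipy.spatial.transform import Rotation as Rn
def wtin(rows=(145,225)):
    s=state();w=camera('wrist');g=w['frame'];T=np.eye(4);q=np.array(s['orientation'])
    T[:3,:3]=Rn.from_quat(q[[1,2,3,0]]).as_matrix();T[:3,3]=s['tcp_pos'];T=T@np.array(w['tool_from_camera'])
    hsv=cv2.cvtColor(g,cv2.COLOR_RGB2HSV);m=cv2.inRange(hsv,(0,0,60),(179,75,255))
    L=[];Rr=[];K=np.linalg.inv(np.array(w['K']))
    for r in range(*rows,2):
        x=np.where(m[r,120:440])[0]+120
        seg=max(np.split(x,np.where(np.diff(x)>3)[0]+1),key=len)
        L.append((seg[0]-.5,r));Rr.append((seg[-1]+.5,r))
    n=[]
    for pts,sg in((L,1),(Rr,-1)):
        p=np.array(pts);f=np.polyfit(p[:,1],p[:,0],1);d=p[:,0]-np.polyval(f,p[:,1]);k=abs(d)<2
        f=np.polyfit(p[k,1],p[k,0],1);a,b=[K@np.array([np.polyval(f,r),r,1]) for r in rows]
        v=np.cross(a,b);v/=np.linalg.norm(v);v*=np.sign(v[0])*sg;n.append(T[:3,:3]@v)
        print('edge',f.round(3),k.sum(),len(k))
    o=T[:3,3];u=np.cross(*n);u/=np.linalg.norm(u);u*=np.sign(u[0])
    p=np.linalg.solve(np.array([n[0],n[1],[1,0,0]]),[45+n[0]@o,45+n[1]@o,528])
    print('axis at x=528',p.round(1),'dir',u.round(3),'t',s['t'])
    hs=cv2.inRange(hsv,(8,60,120),(30,255,255));hs[:, :100]=0;hs[:,460:]=0;hs[:100]=0
    ks=cv2.findContours(hs,0,1)[0]
    if ks:
        k=max(ks,key=cv2.contourArea)
        P=[]
        for x,y in k[:,0]:
            d=T[:3,:3]@K@np.array([x,y,1.]);P.append((o+d*(70-o[2])/d[2])[:2])
        P=np.array(P);print('strip patch bounds',P.min(0).round(1),P.max(0).round(1),cv2.contourArea(k))
E
python3 -c "
from h import *
wtin()"
```

```text
edge [  0.138 129.507] 40 40
edge [9.00000e-03 3.20976e+02] 40 40
axis at x=528 [528.  -27.2 114.1] dir [ 0.999  0.052 -0.001] t 8.35
strip patch bounds [ 450.4 -130.9] [611.9  17.9] 8407.0
```

The axis height comes out at 114.1 against a true 115, so the measurement is sound. The tin has rolled 25.6 mm, to y=-27.2. Second stroke now, slightly longer.

>>> apply_moves:
  steps:
    - {"twist": [0, 0, 0], "translation": [0.1, 0, -0.3], "fingers": 1}
    - {"twist": [0, 0, 0], "translation": [0, 0, -0.2], "fingers": 1}
    - {"twist": [0, 0, 0], "translation": [0, 0, -0.12], "fingers": 1}
    - {"twist": [0, 0, 0], "translation": [0, 0, 0], "fingers": 1}

```text
t: 8.8
tcp_pos: [524.5, -12.0, 131.1]
orientation: [-0.0, -0.002, 1.0, 0.001]
wrist_force: [-5.7, 1.5, 17.5]
gripper_width: -0.0
grip_force: 8.8
```

>>> apply_moves:
  steps:
    - {"twist": [0, 0, 0], "translation": [0, -0.1, 0], "fingers": 1}
    - {"twist": [0, 0, 0], "translation": [0, -0.2, 0], "fingers": 1}
    - {"twist": [0, 0, 0], "translation": [0, -0.2, 0], "fingers": 1}
    - {"twist": [0, 0, 0], "translation": [0, -0.2, 0], "fingers": 1}
    - {"twist": [0, 0, 0], "translation": [0, -0.2, 0], "fingers": 1}

```text
t: 9.3
tcp_pos: [525.7, -35.6, 132.3]
orientation: [0.002, -0.002, 1.0, 0.0]
wrist_force: [-6.3, 0.4, 23.2]
gripper_width: 0.0
grip_force: 11.6
```

>>> apply_moves:
  steps:
    - {"twist": [0, 0, 0], "translation": [0, -0.25, 0], "fingers": 1}
    - {"twist": [0, 0, 0], "translation": [0, -0.25, 0], "fingers": 1}
    - {"twist": [0, 0, 0], "translation": [0, -0.25, 0], "fingers": 1}
    - {"twist": [0, 0, 0], "translation": [0, -0.25, 0], "fingers": 1}
    - {"twist": [0, 0, 0], "translation": [0, -0.2, 0], "fingers": 1}

```text
t: 9.8
tcp_pos: [527.3, -66.2, 131.9]
orientation: [0.003, -0.001, 1.0, -0.0]
wrist_force: [1.6, -0.8, 11.7]
gripper_width: 0.0
grip_force: 5.9
```

>>> apply_moves:
  steps:
    - {"twist": [0, 0, 0], "translation": [0, -0.2, -0.03], "fingers": 1}
    - {"twist": [0, 0, 0], "translation": [0, -0.15, -0.03], "fingers": 1}
    - {"twist": [0, 0, 0], "translation": [0, -0.1, -0.02], "fingers": 1}
    - {"twist": [0, 0, 0], "translation": [0, 0, 0], "fingers": 1}

```text
t: 10.2
tcp_pos: [528.1, -78.6, 130.5]
orientation: [0.004, -0.001, 1.0, -0.001]
wrist_force: [0.1, -2.6, 16.7]
gripper_width: 0.4
grip_force: 8.7
```

>>> apply_moves:
  steps:
    - {"twist": [0, 0, 0], "translation": [0, 0, 0.3], "fingers": 1}
    - {"twist": [0, 0, 0], "translation": [0, 0, 0.35], "fingers": 1}
    - {"twist": [0, 0, 0], "translation": [-0.2, 0.6, 0], "fingers": 1}
    - {"twist": [0, 0, 0], "translation": [0, 0.6, 0], "fingers": 1}
    - {"twist": [0, 0, 0], "translation": [0, 0, 0], "fingers": 1}

```text
t: 10.7
tcp_pos: [518.8, -43.8, 143.5]
orientation: [-0.001, -0.004, 1.0, 0.001]
wrist_force: [-0.7, 0.0, -0.3]
gripper_width: -0.1
grip_force: 0.0
```

```bash
python3 -c "
from h import *
wtin();print(state()['tcp_pos'])"
```

```text
edge [1.32000e-01 1.35799e+02] 40 40
edge [8.00000e-03 3.27865e+02] 40 40
axis at x=528 [528.  -58.5 115.5] dir [0.998 0.053 0.014] t 10.7
strip patch bounds [ 446.8 -161.3] [491.5  14. ] 7869.0
[518.91059654 -45.22929615 143.53441972]
```

>>> apply_moves:
  steps:
    - {"twist": [0, 0, 0], "translation": [0.2, 0.12, -0.3], "fingers": 1}
    - {"twist": [0, 0, 0], "translation": [0, 0, -0.15], "fingers": 1}
    - {"twist": [0, 0, 0], "translation": [0, 0, -0.1], "fingers": 1}
    - {"twist": [0, 0, 0], "translation": [0, 0, 0], "fingers": 1}

```text
t: 11.15
tcp_pos: [524.8, -43.1, 131.1]
orientation: [0.0, -0.002, 1.0, 0.0]
wrist_force: [-3.6, 0.6, 11.4]
gripper_width: 0.0
grip_force: 6.0
```

>>> apply_moves:
  steps:
    - {"twist": [0, 0, 0], "translation": [0, -0.1, 0], "fingers": 1}
    - {"twist": [0, 0, 0], "translation": [0, -0.2, 0], "fingers": 1}
    - {"twist": [0, 0, 0], "translation": [0, -0.2, 0], "fingers": 1}
    - {"twist": [0, 0, 0], "translation": [0, -0.2, 0], "fingers": 1}
    - {"twist": [0, 0, 0], "translation": [0, -0.2, 0], "fingers": 1}

```text
t: 11.65
tcp_pos: [526.0, -66.5, 132.4]
orientation: [0.002, -0.002, 1.0, -0.0]
wrist_force: [-3.0, 0.5, 17.6]
gripper_width: 0.0
grip_force: 8.7
```

>>> apply_moves:
  steps:
    - {"twist": [0, 0, 0], "translation": [0, -0.25, 0], "fingers": 1}
    - {"twist": [0, 0, 0], "translation": [0, -0.25, 0], "fingers": 1}
    - {"twist": [0, 0, 0], "translation": [0, -0.25, 0], "fingers": 1}
    - {"twist": [0, 0, 0], "translation": [0, -0.25, 0], "fingers": 1}
    - {"twist": [0, 0, 0], "translation": [0, -0.25, 0], "fingers": 1}

```text
t: 12.15
tcp_pos: [527.6, -98.0, 132.0]
orientation: [0.004, -0.002, 1.0, -0.0]
wrist_force: [4.1, 0.8, 7.6]
gripper_width: -0.2
grip_force: 3.6
```

>>> apply_moves:
  steps:
    - {"twist": [0, 0, 0], "translation": [0, -0.25, -0.03], "fingers": 1}
    - {"twist": [0, 0, 0], "translation": [0, -0.2, -0.03], "fingers": 1}
    - {"twist": [0, 0, 0], "translation": [0, -0.15, -0.03], "fingers": 1}
    - {"twist": [0, 0, 0], "translation": [0, -0.05, 0], "fingers": 1}
    - {"twist": [0, 0, 0], "translation": [0, 0, 0], "fingers": 1}

```text
t: 12.65
tcp_pos: [528.5, -115.0, 130.1]
orientation: [0.005, -0.001, 1.0, -0.001]
wrist_force: [4.0, -1.7, 10.0]
gripper_width: -0.1
grip_force: 5.0
```

>>> apply_moves:
  steps:
    - {"twist": [0, 0, 0], "translation": [0, 0, 0.3], "fingers": 1}
    - {"twist": [0, 0, 0], "translation": [0, 0, 0.35], "fingers": 1}
    - {"twist": [0, 0, 0], "translation": [-0.2, 0.6, 0], "fingers": 1}
    - {"twist": [0, 0, 0], "translation": [0, 0.6, 0], "fingers": 1}
    - {"twist": [0, 0, 0], "translation": [0, 0, 0], "fingers": 1}

```text
t: 13.15
tcp_pos: [518.7, -80.9, 143.9]
orientation: [-0.001, -0.004, 1.0, 0.001]
wrist_force: [-0.3, 0.5, 1.2]
gripper_width: -0.2
grip_force: 0.0
```

```bash
python3 -c "
from h import *
wtin();print(state()['tcp_pos'])
c=camera('scene');w=camera('wrist')
cv2.imwrite('pics/z6.png',np.hstack([cv2.resize(c['frame'][120:270,150:350,::-1],(400,300)),cv2.resize(w['frame'][:,:,::-1],(400,300))]))"
```

```text
edge [1.30000e-01 1.41362e+02] 38 40
edge [ -0.  333.5] 40 40
axis at x=528 [528.  -93.3 114.3] dir [ 0.999  0.05  -0.001] t 13.15
strip patch bounds [ 447.1 -180.8] [469.9   9.9] 5180.0
[518.89910523 -82.26730527 143.96488736]
```

View pics/z6.png

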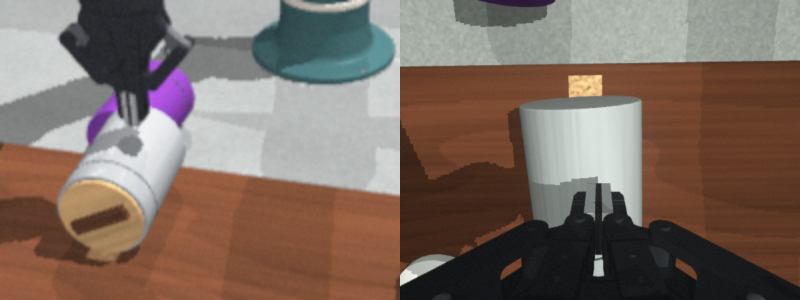

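Axis at y=-93.3 against the strip's -94.0, and the strip end shows centred under the tin in the wrist view. I'll retreat and check from the top camera.

>>> apply_moves:
  steps:
    - {"twist": [0, 0, 0], "translation": [0, 0, 0.6], "fingers": 1}
    - {"twist": [0, 0, 0], "translation": [0, 0, 1], "fingers": 1}
    - {"twist": [0, 0, 0], "translation": [0, 0, 1], "fingers": 1}
    - {"twist": [0, 0, 0], "translation": [-0.6, 1, 0.8], "fingers": 1}
    - {"twist": [0, 0, 0], "translation": [-0.6, 1, 0], "fingers": 1}

```text
t: 13.8
tcp_pos: [490.8, -34.2, 231.7]
orientation: [0.003, -0.0, 1.0, -0.0]
wrist_force: [-0.1, 0.4, 0.2]
gripper_width: -0.2
grip_force: 0.0
```

>>> apply_moves:
  steps:
    - {"twist": [0, 0, 0], "translation": [-0.6, 1, 0], "fingers": 1}
    - {"twist": [0, 0, 0], "translation": [-0.6, 1, 0], "fingers": 1}
    - {"twist": [0, 0, 0], "translation": [-0.6, 1, 0], "fingers": 1}
    - {"twist": [0, 0, 0], "translation": [-0.6, 1, 0], "fingers": 1}
    - {"twist": [0, 0, 0], "translation": [-0.6, 1, 0], "fingers": 1}

```text
t: 14.3
tcp_pos: [413.8, 92.0, 229.1]
orientation: [0.0, -0.001, 1.0, -0.0]
wrist_force: [0.9, 0.7, 0.1]
gripper_width: 0.4
grip_force: 0.0
```

>>> apply_moves:
  steps:
    - {"twist": [0, 0, 0], "translation": [0, 1, 0], "fingers": 1}
    - {"twist": [0, 0, 0], "translation": [0, 1, 0], "fingers": 1}
    - {"twist": [0, 0, 0], "translation": [0, 1, 0], "fingers": 1}
    - {"twist": [0, 0, 0], "translation": [0, 0.6, 0], "fingers": 1}
    - {"twist": [0, 0, 0], "translation": [0, 0, 0], "fingers": 1}

```text
t: 14.8
tcp_pos: [414.4, 183.2, 228.9]
orientation: [-0.0, -0.003, 1.0, 0.0]
wrist_force: [-0.6, -0.1, -0.4]
gripper_width: 0.2
grip_force: 0.0
```

```bash
python3 -c "
from h import *
c=camera('top');f,o,k=tin(c);print(f,np.polyval(f,525),o[::8].round(1),k)
cv2.imwrite('pics/z7.png',cv2.resize(c['frame'][110:260,120:490,::-1],(740,300),interpolation=2));s=state();print(s['t'],s['tcp_pos'])"
```

```text
[ 5.05098089e-02 -1.21068063e+02] -94.55041301005123 [[557.4 -92.5  92. ]
 [538.  -93.4  89.4]
 [518.7 -95.4  89.1]
 [499.5 -96.3  91.1]
 [480.4 -96.   90.8]] (307, 169, 42, 63)
14.85 [414.46683815 181.68063421 228.86537111]
```

View pics/z7.png

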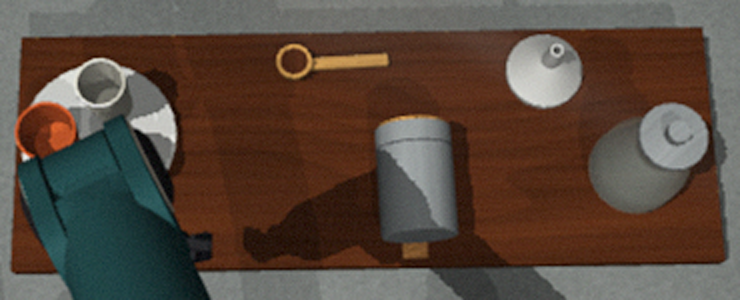

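The tin sits at y=-94.6 against the strip's -94.0, within about 1° of its direction. Everything else in view is undisturbed and the arm is clear.

```bash
python3 -c "
from cell import *
print(finish_job())"
```

```text
the job is handed in; nothing more can be done
None
```

I rolled the canister onto the cork strip in three top pushes and handed the job in at about 15 s: it stopped within about 1 mm of the strip's centre line and about 1° of its direction, nothing else in view had moved, and the arm was clear.

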